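# Nip a freshly glued form pad in the bench press

### The job

A freshly glued pad of forms lies partly in the mouth of the green bench press. Push it fully home, square against the back stop, then take the crank by its black revolving grip and wind the platen down in one go, without letting go of the grip on the way, until it bears firmly on the pad; stop as soon as you feel it bear firmly, do not crush the pad, and let go. Leave the things round the press where they are.

Things in the scene. Friction and masses are not known exactly. Their poses are not given: they have to be found in the camera images.
- press: Dark green bench press, fixed to the desk. Origin: middle of its underside on the desk, on the screw axis; +x runs from its open front (roughly facing the robot) to its back stop, z up. Bed 224 mm long (x -115 to +109) and 190 mm wide (y), its face 18 mm above the desk, open at the front.
- bed_centre (a point): Point on the bed face, 18 mm above the desk, on the screw axis; axes as the press. The pad is home when its origin stands here.
- stop_face (a point): Foot of the back stop's front face, 85 mm behind bed_centre; axes as the press. The stop is a steel bar 26 mm high and 112 mm wide. In front of it two side guides 12 mm high, 109 mm apart, 36 mm long, with flared front ends that steer the pad in.
- beam_top (a point): Top of the brass bush on the cross beam, 154 mm above the desk, on the screw axis. The beam is 52 mm deep (x) and 190 mm wide (y), its underside 111 mm above the desk, on two columns of 18 mm diameter at y +-80 mm. Keep the gripper off it.
- platen: Pressing plate, 138 mm (x) by 100 mm (y), that moves only up and down, with two thin guide rods. Origin: middle of its underside, 72 mm above the bed face at crank angle 0. Its brown facing sits on a rubber blanket that yields 1 mm per 60 N. Firm is about 80 N on the pad (40 to 130 N is good); above 150 N the pad is crushed.
- crank (a joint): Crank angle in rad: 0 at the top, growing clockwise seen from above, which lowers platen, crank and grip by 20 mm a turn; stop at 17.5. The grip stands at (1.5 - angle) rad, anticlockwise from the press's +x, about the screw axis. It stays where left. While turning it drags 6 to 7 N at the grip (less is felt at rest), 6 N more per 100 N on the pad: firm is 5 N above free.
- crank_grip: Black upright cylinder, 22 mm across, 48 mm tall, spinning freely on its pin on the crank arm, 50 mm from the screw axis. Origin: its middle, 156 mm above the platen's underside (246 mm above the desk at crank angle 0); z up, x and y spin idly. The arm's top lies 29 mm below the origin; the hub on the screw axis (radius 13 mm) reaches to 20 mm below it.
- pad: Stack of white, yellow and pink forms, red glued spine on its far edge: 170 mm (x, spine at +x) by 105 mm (y), 0.3 to 0.5 kg, a loose solid block. Origin: middle of its underside. Thickness 24 to 32 mm; it differs and is not known. It starts on the bed, sticking out of the front, 25 to 60 mm short of the stop, a little askew, the platen well above it.
- glue_stick: Upright glue stick, blue cap, 28 mm across, 88 mm tall, to the right in front of the press, loose; bystander.
- stapler: Red stapler at the far left beyond the pen caddy, loose; bystander.
- stamp_a: Wooden rubber stamp standing at the front right, 71 mm tall, loose; bystander.
- stamp_b: Second wooden rubber stamp beside it, loose; bystander.
- tape_roll_clear: Roll of tape lying flat to the right in front, 72 mm across, loose; bystander.
- tape_roll_white: Roll of tape lying flat to the right in front, 64 mm across, loose; bystander.

How it is judged (in metres and radians):
On the way, in this order (a step that is already met when the one before it is completed fails the run):
1. the pad is home, square against the back stop, the platen still clear of it (x of pad in the frame of bed_centre above -0.003 m and angle between the x axis of pad and the x axis of press, either way round below 0.04 rad and contact force between platen and pad below 0.5 N), for 0.1 s.
2. the crank is being turned by its grip (value of joint crank above 6 rad and contact force between the fingers and crank_grip above 0.5 N), for 0.1 s.
3. the platen bears firmly on the pad (contact force between platen and pad above 35 N), for 0.2 s.
At the end, for the whole second after the job is handed in: The pad rests within 4 mm of the back stop, within 6 mm of the middle and square to the press within 0.045 rad, and the platen presses on it with 30 to 150 N, held by the screw alone (x of pad in the frame of bed_centre above -0.004 m and y of pad in the frame of bed_centre between -0.006 and 0.006 m and angle between the x axis of pad and the x axis of press, either way round below 0.045 rad and contact force between platen and pad between 30 and 150 N and linear speed of pad below 0.02 m/s); the robot touches nothing.
It fails at once if the pad is crushed: the platen presses on it with more than 150 N (contact force between platen and pad above 150 N).
It fails at once if the pad's edge is dented: the fingers push it with more than 40 N (contact force between the fingers and pad above 40 N).
It fails at once if the grip is let go on the way down (value of joint crank between 4 and 12.3 rad and contact force between the fingers and crank_grip below 0.1 N).
It fails at once if a bystander is disturbed (distance of any of glue_stick, stapler, stamp_a, stamp_b, tape_roll_clear, tape_roll_white from where it was at the start of the episode above 0.03 m).
It also fails if it takes over 70 s, if anything falls off the work surface, if the arm or the gripper's body presses on something with over 40 N, if the wrist force passes 120 N, or if a joint passes its speed limit or range.

### The arm

A 6-joint arm with a two-finger parallel gripper is mounted at the origin on a cart in front of the work surface, level with it; the furniture and walls round the work are solid. World frame = base frame: x ahead of the robot, y to its left, z up, the work surface at z = 0. Lengths are in mm, angles in rad, forces in N, time in s.
With the tool pointing down it reaches from about 275 to 1000 mm from the base axis. Payload 8.4 kg.
Tool frame: the origin (TCP) lies at the very end of the fingers, on their centre line; the grasp point (between the pads) lies 19 mm behind it; z points along the fingers, y is the line along which they close (so a half turn about z gives the same grasp; the last joint's range is limited). The gripper opens to 85 mm and grips with 20 to 120 N. Pads are 22 mm wide; open, the fingers measure 114 mm over their backs; the gripper's body (76 mm by 85 mm) begins 54 mm behind the grasp point. The pads swing forward as they close: fully open they stand 13 mm farther back than shut.
Start: joints at [-1.226, 0.353, 1.633, -0, 1.155, -0.002], TCP at [212.43, -587.794, 231.281] pointing down, gripper open.
Joint ranges: [-2.63, 2.63], [-0.92, 2.1], [0.06, 2.66], [-1.3, 4.44], [0, 2.69], [-3.02, 3.02]. Speed limits (rad/s): [2.22, 2.22, 2.79, 3.14, 3.14, 3.14].

### API

Orientations are given as [roll, pitch, yaw] about the fixed x, y, z axes, in that order (R = Rz(yaw) Ry(pitch) Rx(roll)).
In Python, from rig import r, vision gives the robot as it stands. The module is installed in compiled form; this text tells all that it offers.
- The arm moves only by the tool play_rows, never from a script. Its argument "steps" is a list of rows, each an object with "delta_pos": the shift along the tool's x, y, z in cm, a list of three; "yaw": the turn about the tool's z in rad; "jaw": the opening in per cent of the stroke, from 0 (shut) to 100 (fully open). A call has exactly 8 rows; each row is the pose to reach, as a shift and turn from the pose commanded when the call began, along the tool's axes at that moment; what a row does not reach only later rows make up. A row lasts 1/10 s, in which the tool goes at most 50 mm and 8.59 degrees, less where a joint would pass 70% of its speed; a pose out of reach is approached as far as the arm can. A call with a gripper value outside its range is refused whole. The fingers move at their own pace and stop on an object; "grip_force" is the grip in N (left out, the last holds). Time passes only in rows, so rows that repeat a pose let the fingers close, or fill a call up. It gives the time, the measured TCP pose, the force, the opening and the grip force at its end, in the units of the state.
- r.sense(): the state, without advancing time (a new reading comes with each control period).
- vision.grab_frame(name): name is "side" or "top"; returns (picture, depth): 400x640x3 uint8, red, green, blue; 400x640 float32, mm along the optical axis (not along the pixel's ray), 0 where there is no reading.
- vision.calibration(name): a dict with "mtx" (3x3 intrinsics, pixels), "k1" (the pictures are not rectified: a ray, as slopes to the right and down, at radius r is drawn at 1 + k1 r^2 times it, then the intrinsics apply), "extrinsics" (4x4, takes a point from camera to world coordinates). Camera axes: x right, y down, z forward; pixel columns grow to the right and rows downward; lengths in mm; the calibration is good to about 2 mm. A picture is of the moment at which its call begins. calibration takes no time and is no camera call.
- r.sign_off(): hands the job in; it is judged then, once.
Trained networks look in the newest picture that a camera, given by its name, has taken for a name from the list of things; names that differ only in an ending like _2 or _b are one class to them, and where a whole thing is asked for, a point or a joint stands for the part that bears it (a point fixed in the world has none). Each returns a list of dicts, best first, with "conf" (0 to 1); they miss things now and then, are a little off and sometimes report something else, mostly with a low value. They report only what shows in the picture. A call takes as long as a camera call.
- vision.cut_out(camera, thing): "region" (400x640 bool, what is visible of it) and "uv" ([column, row] in pixels, amid what is visible of it).
- vision.landmark_of(camera, thing): "uv" ([column, row] in pixels: a listed point, or the origin of a listed thing).
The state is a dict: "clock": time; "qpos": joint angles; "qvel": joint speeds; "joint_efforts": joint torques, N m; "eef_pos": TCP position; "tcp_rot": TCP orientation; "contact_force": force on the tool from outside, world axes, zero at the start; "wrist_torque": the same for the moment, N m; "opening": opening from 0.0 (shut) to 1.0 (fully open); "grasp_force": force on a finger pad.
Only numpy, scipy, OpenCV 4.12 (cv2) and the standard library are available. Lean on these libraries where they do the work, as an engineer would, in place of code of your own. Each camera call takes 0.05 s, during which the arm holds its last target. There are 200 camera calls.

## Working session

There is one attempt and no reset: what is moved stays moved. The work goes in short steps, Python scripts to look and compute and a tool call to move; the robot and the scene stay as the last step left them, time stands still between calls to the robot, and variables do not carry over. Pictures are saved under pics/ and viewed, at most 10 in all, crops included, and the job is handed in when it is done.

Besides the shell and the picture viewer there is one more tool, called as a command line: name --argument value ..., lists and objects as JSON in quotes. play_rows: Moves the arm, as the interface text tells. Its arguments: {"type":"object","properties":{"steps":{"type":"array"},"grip_force":{"type":"number"}},"required":["steps"]}

```bash
mkdir -p pics; cat > h.py <<'E'
import numpy as np, cv2
from rig import r, vision
from scipy.spatial.transform import Rotation as R
def ray(cam,uv):
    c=vision.calibration(cam);K=np.array(c["mtx"]);k=c["k1"]
    d=np.array([(uv[0]-K[0,2])/K[0,0],(uv[1]-K[1,2])/K[1,1]]);s=d.copy()
    for _ in range(20): s=d/(1+k*(s@s))
    E=np.array(c["extrinsics"]);return E[:3,3],E[:3,:3]@np.array([s[0],s[1],1]),
def atz(cam,uv,z):
    o,d=ray(cam,uv);return o+d*(z-o[2])/d[2]
def atd(cam,uv,dep):
    o,d=ray(cam,uv);return o+d*dep
def tri(uv1,uv2):
    o1,d1=ray("side",uv1);o2,d2=ray("top",uv2)
    A=np.c_[d1,-d2];t=np.linalg.lstsq(A,o2-o1,rcond=None)[0]
    p,q=o1+t[0]*d1,o2+t[1]*d2;return (p+q)/2,np.linalg.norm(p-q)
def save(cam,name):
    im,d=vision.grab_frame(cam);cv2.imwrite(name,im[:,:,::-1]);return im,d
E
python3 - <<'E'
from h import *
np.set_printoptions(precision=1,suppress=True)
for c in("side","top"):
    im,d=save(c,f"pics/{c}0.png");np.save(f"{c}0.npy",d)
    print(c,np.array(vision.calibration(c)["extrinsics"])[:3],vision.calibration(c)["mtx"])
    for n in("press","bed_centre","stop_face","beam_top","platen","crank_grip","pad","crank","glue_stick","stapler","stamp_a","tape_roll_clear","tape_roll_white"):
        try: print(n,[(np.round(o["conf"],2),np.round(o["uv"],1)) for o in vision.landmark_of(c,n)[:2]])
        except Exception as e: print(n,e)
s=r.sense();print(s)
E
```

```text
side [[    0.9    -0.3     0.4  -179.1]
 [   -0.5    -0.6     0.7 -1045.3]
 [    0.     -0.8    -0.7  1314.3]] [[479.7   0.  322.6]
 [  0.  479.7 199.8]
 [  0.    0.    1. ]]
press [(np.float64(0.66), array([368.3, 224.8]))]
bed_centre [(np.float64(0.86), array([370.7, 221.5]))]
stop_face [(np.float64(0.73), array([389.8, 214.2]))]
beam_top [(np.float64(0.63), array([373.3, 199.4]))]
platen [(np.float64(0.8), array([370.9, 206.6])), (np.float64(0.39), array([323.5, 340.5]))]
crank_grip [(np.float64(0.51), array([378.8, 167.7]))]
pad [(np.float64(0.48), array([360.2, 228.5]))]
crank it knows: beam_top, bed_centre, crank_grip, glue_stick, pad, platen, press, stamp, stapler, stop_face, tape_roll_clear, tape_roll_white
glue_stick []
stapler []
stamp_a [(np.float64(0.71), array([321.3, 341.1])), (np.float64(0.64), array([318.9, 322.6]))]
tape_roll_clear [(np.float64(0.26), array([370.6, 226.2]))]
tape_roll_white []
top [[   0.    -1.     0.   414.6]
 [  -1.    -0.    -0.   112.8]
 [   0.    -0.    -1.  1533.6]] [[441.    0.  316.1]
 [  0.  441.  195.8]
 [  0.    0.    1. ]]
press [(np.flo
[... 603 characters left out ...]
[(np.float64(0.87), array([172.2, 190.9])), (np.float64(0.33), array([319.5, 118.9]))]
stamp_a [(np.float64(0.64), array([429.7, 269.3])), (np.float64(0.6), array([417.8, 262.4]))]
tape_roll_clear [(np.float64(0.67), array([450.5, 218. ]))]
tape_roll_white [(np.float64(0.69), array([427.1, 209.7]))]
{'clock': 1.3, 'qpos': array([-1.2,  0.4,  1.6,  0. ,  1.2, -0. ]), 'qvel': array([ 0.,  0., -0.,  0., -0.,  0.]), 'joint_efforts': array([  0. , -60.5, -34.2,  -0. ,   0. ,   0. ]), 'eef_pos': array([ 212.4, -587.8,  231.3]), 'tcp_rot': array([ 3.1, -0. ,  0.3]), 'contact_force': array([-0.3, -0.2, -0.7]), 'wrist_torque': array([-0., -0.,  0.]), 'grasp_force': 0.0, 'opening': 0.9991239618320482}
```

View pics/side0.png

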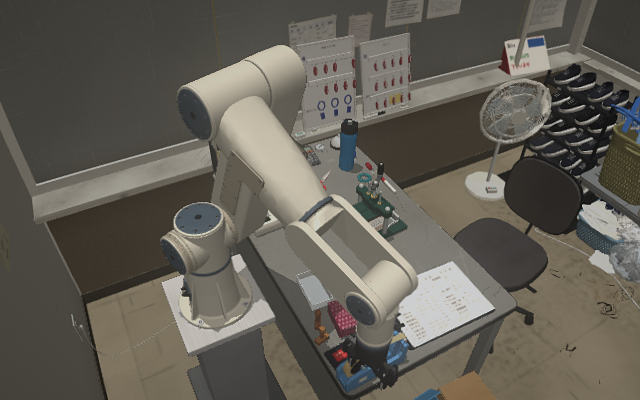

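View pics/top0.png

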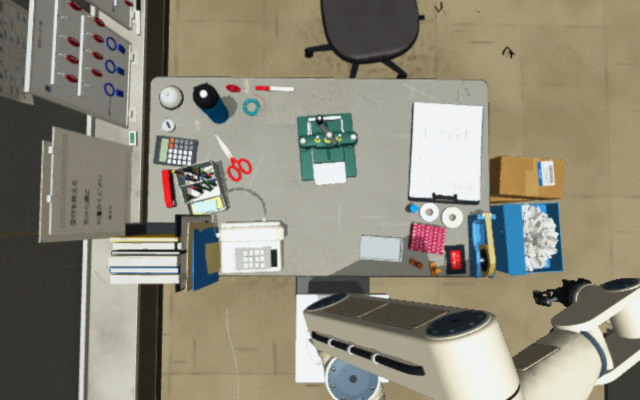

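The side view shows the press at (378,210), partly behind the arm. The top view shows the press at (326,145), with the pad's white front at (330,172) and the crank grip at about (321,119). The bystanders are at (410–455,205–270).

```bash
python3 - <<'E'
from h import *
np.set_printoptions(precision=1,suppress=True)
im=cv2.imread("pics/top0.png");d=np.load("top0.npy")
cv2.imwrite("pics/crop.png",cv2.resize(im[105:195,285:370],None,fx=6.5,fy=6.5,interpolation=cv2.INTER_CUBIC))
P=np.zeros((400,640,3))
for v in range(95,200):
  for u in range(280,375): P[v,u]=atd("top",(u,v),d[v,u])
hsv=cv2.cvtColor(im,cv2.COLOR_BGR2HSV)
sub=np.zeros((400,640),bool);sub[95:200,280:375]=1
green=sub&(hsv[...,0]>60)&(hsv[...,0]<100)&(hsv[...,1]>100)
z=P[...,2]
def rect(m,zz,name):
    vs,us=np.nonzero(m)
    p=np.array([atz("top",(u,v),zz)[:2] for u,v in zip(us,vs)],np.float32)
    print(name,len(p),cv2.minAreaRect(p),p.mean(0))
rect(green&(z<40)&(z>5),18,"bed")
rect(green&(z>100),137,"beam")
print("z hist",np.histogram(z[sub],bins=np.arange(-10,300,10)))
white=sub&(hsv[...,1]<60)&(hsv[...,2]>170)
vs,us=np.nonzero(white&(z<80)); print("padz",np.percentile(z[white&(z<80)],[5,25,50,75,95]))
rect(white&(z>30)&(z<65),45,"pad")
m=sub&(z>225);rect(m,270,"griptop");print(np.median(P[m],0))
for n,u,zz in(("bed",(328.3,143.3),18),("beam",(325.2,138.3),154),("grip",(316.3,121.2),246),("platen",(328.7,142.9),90)):print(n,atz("top",u,zz))
for n,u1,u2 in(("bed",(370.7,221.5),(328.3,143.3)),("beam",(373.3,199.4),(325.2,138.3)),("grip",(378.8,167.7),(316.3,121.2))):print(n,tri(u1,u2))
print("stop",atz("side",(389.8,214.2),18),"padside",atz("side",(360.2,228.5),18))
E
```

```text
Traceback (most recent call last):
  File "h.py", line 12, in atd
    o,d=ray(cam,uv);return o+d*dep
        ~~~^^^^^^^^
  File "h.py", line 5, in ray
    c=vision.calibration(cam);K=np.array(c["mtx"]);k=c["k1"]
ValueError: time passes only in moves, steps and waits
```

View pics/crop.png

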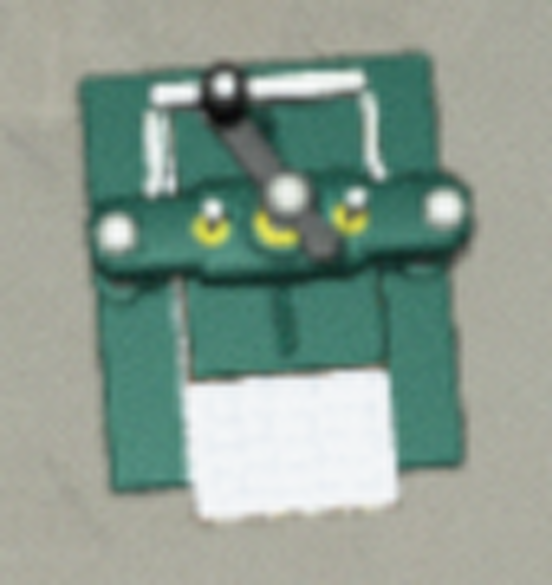

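The crop shows the grip at crop (224,90), i.e. pixel (319.5,118.8), and the hub at (329.6,135). The pad's front edge runs from (315.5,184.5) to (346,182), with the pad centred between the guides and slightly askew.

```bash
python3 - <<'E'
s=open('h.py').read()
s=s.replace('c=vision.calibration(cam);K','c=cal(cam);K').replace('def ray','import functools\n@functools.lru_cache\ndef cal(c): return vision.calibration(c)\ndef ray',1)
open('h.py','w').write(s)
E
python3 - <<'E'
from h import *
np.set_printoptions(precision=1,suppress=True)
im=cv2.imread("pics/top0.png");d=np.load("top0.npy")
P=np.zeros((400,640,3))
for v in range(95,200):
  for u in range(280,375): P[v,u]=atd("top",(u,v),d[v,u])
hsv=cv2.cvtColor(im,cv2.COLOR_BGR2HSV)
sub=np.zeros((400,640),bool);sub[95:200,280:375]=1
green=sub&(hsv[...,0]>60)&(hsv[...,0]<100)&(hsv[...,1]>100)
z=P[...,2]
def rect(m,zz,name):
    vs,us=np.nonzero(m)
    p=np.array([atz("top",(u,v),zz)[:2] for u,v in zip(us,vs)],np.float32)
    print(name,len(p),cv2.minAreaRect(p),p.mean(0))
    return p
rect(green&(z<40)&(z>5),18,"bed")
rect(green&(z>100),137,"beam")
h=np.histogram(z[sub],bins=np.arange(-10,300,10));print(h[0])
white=sub&(hsv[...,1]<60)&(hsv[...,2]>170)
w=white&(z>25)&(z<80);w[:160]=0
print("padz",np.percentile(z[w],[5,25,50,75,95]))
rect(w,45,"pad")
m=sub&(z>225);rect(m,270,"griptop");print(np.median(P[m],0))
for n,u,zz in(("bed",(328.3,143.3),18),("beam",(325.2,138.3),154),("grip",(316.3,121.2),246),("platen",(328.7,142.9),90),("gripcrop",(319.5,118.8),270),("hubcrop",(329.6,135),226),("colL",(302.8,140.8),135),("colR",(353.5,136.9),135)):print(n,atz("top",u,zz))
for c in [(81,77),(430,52),(112,492),(463,466)]: print("bedcorner",atz("top",(285+c[0]/6.5-.4,105+c[1]/6.5-.4),18))
for c in [(190,380),(386,368),(203,520),(400,500)]: print("padcorner",atz("top",(285+c[0]/6.5-.4,105+c[1]/6.5-.4),45))
for n,u1,u2 in(("bed",(370.7,221.5),(328.3,143.3)),("beam",(373.3,199.4),(325.2,138.3)),("grip",(378.8,167.7),(316.3,121.2))):print(n,tri(u1,u2))
E
```

```text
bed 906 ((661.2188720703125, 56.41279220581055), (217.96151733398438, 185.0916290283203), 4.917518615722656) [650.2  59. ]
beam 815 ((658.66357421875, 57.51589584350586), (128.994384765625, 182.12771606445312), 6.403047561645508) [655.1  58. ]
[2540 3663  816  473  112  622   34    0    0    9  336  359    6   25
  180  422   93    8    5    3    9    6  126   26    6    5    6   42
    5    0]
padz [38.3 42.1 44.7 47.  49.7]
pad 639 ((566.3904418945312, 47.52976989746094), (70.87384796142578, 108.48904418945312), 5.371877193450928) [566.6  45.7]
griptop 106 ((607.8616943359375, 69.11138916015625), (291.37945556640625, 249.87889099121094), 6.589635848999023) [666.7  68.7]
[696.9  90.6 268.3]
bed [671.8  50.   18. ]
beam [664.5  65.5 154. ]
grip [698.4  95.1 246. ]
platen [660.9  51.6  90. ]
gripcrop [700.3  86.2 270. ]
hubcrop [661.5  54.8 226. ]
colL [659.3 136.3 135. ]
colR [673.2 -25.8 135. ]
bedcorner [764.8 158.9  18. ]
bedcorner [780.  -27.7  18. ]
bedcorner [542.6 140.7  18. ]
bedcorner [557.8 -45.7  18. ]
padcorner [599.2  99.9  45. ]
padcorner [606.3  -2.5  45. ]
padcorner [526.   92.7  45. ]
padcorner [537.2 -10.   45. ]
bed (array([666. ,  52.8,  21.5]), np.float64(11.493163675295856))
beam (array([669.4,  64.6, 125. ]), np.float64(0.6919560757515072))
grip (array([699.9,  94.4, 245.1]), np.float64(2.746497372062712))
```

```bash
cat >> h.py <<'E'
S=np.array([664.5,56.5]);YAW=.083
def pw(x,y,z): c,s=np.cos(YAW),np.sin(YAW);return np.array([S[0]+c*x-s*y,S[1]+s*x+c*y,z])
def go(target,yaw=None,cmd=None):
    s=r.sense();p=np.array(s["eef_pos"]) if cmd is None else np.array(cmd)
    M=R.from_euler("xyz",s["tcp_rot"]).as_matrix();y0=s["tcp_rot"][2]
    print("target",np.round(target,1),"delta cm",np.round(M.T@(np.array(target)-p)/10,2),"yaw",None if yaw is None else round(y0-yaw,3))
E
python3 - <<'E'
from h import *
print(r.sense()["tcp_rot"]);go(pw(-208,-2,231),np.pi/2+YAW);go(pw(-208,-2,13),np.pi/2+YAW)
E
```

```text
[ 3.14158390e+00 -3.70063689e-05  3.46751411e-01]
target [457.4  37.3 231. ] delta cm [ 4.428e+01 -5.046e+01  3.000e-02] yaw -1.307
target [457.4  37.3  13. ] delta cm [ 44.28 -50.46  21.83] yaw -1.307
```

play_rows --steps '[{"delta_pos": [2,-2.3,0],"yaw": 0,"jaw": 100},{"delta_pos": [5,-5.7,0],"yaw": 0,"jaw": 100},{"delta_pos": [8.2,-9.4,0],"yaw": 0,"jaw": 100},{"delta_pos": [11.4,-13,0],"yaw": 0,"jaw": 100},{"delta_pos": [14.6,-16.6,0],"yaw": 0,"jaw": 100},{"delta_pos": [17.8,-20.2,0],"yaw": 0,"jaw": 100},{"delta_pos": [20.5,-23.4,0],"yaw": 0,"jaw": 100},{"delta_pos": [23,-26.2,0],"yaw": 0,"jaw": 100}]'

```text
clock: 2.1
eef_pos: [340.0, -261.3, 231.5]
tcp_rot: [3.141, -0.0, 0.347]
contact_force: [0.3, -0.0, -0.0]
opening: 1.001
grasp_force: 0.0
```

play_rows --steps '[{"delta_pos": [2.8,-3.1,0],"yaw": -0.14,"jaw": 100},{"delta_pos": [5.6,-6.3,0],"yaw": -0.28,"jaw": 100},{"delta_pos": [8.4,-9.5,0],"yaw": -0.42,"jaw": 100},{"delta_pos": [11.2,-12.7,0],"yaw": -0.56,"jaw": 100},{"delta_pos": [14,-16,0],"yaw": -0.7,"jaw": 100},{"delta_pos": [16.8,-19,0],"yaw": -0.84,"jaw": 100},{"delta_pos": [19.3,-22,0],"yaw": -0.98,"jaw": 100},{"delta_pos": [21.28,-24.26,0],"yaw": -1.1,"jaw": 100}]'

```text
clock: 2.9
eef_pos: [458.0, 39.5, 231.6]
tcp_rot: [3.141, -0.0, 1.453]
contact_force: [0.1, -0.4, -0.1]
opening: 1.0
grasp_force: 0.0
```

```bash
python3 - <<'E'
from h import *
s=r.sense();print(s["clock"],s["eef_pos"],s["tcp_rot"]);go(pw(-208,-2,100),np.pi/2+YAW)
save("top","pics/top1.png");d=None
im,d=save("side","pics/side1.png");np.save("side1.npy",d)
for n in("bed_centre","stop_face","beam_top","crank_grip","pad","glue_stick"):
  for c in("side","top"):print(c,n,[(np.round(o["conf"],2),np.round(o["uv"],1)) for o in vision.landmark_of(c,n)[:2]])
x=cv2.resize(im[140:250,330:440],None,fx=5,fy=5,interpolation=cv2.INTER_CUBIC);cv2.imwrite("pics/s1c.png",x[:,:,::-1])
E
```

```text
2.9 [457.98225911  39.48390461 231.55058207] [ 3.14084215e+00 -3.97250513e-04  1.45348845e+00]
target [457.4  37.3 100. ] delta cm [-0.23 -0.04 13.15] yaw -0.2
side bed_centre [(np.float64(0.89), array([369.3, 219.3]))]
top bed_centre [(np.float64(0.94), array([327.2, 142.9]))]
side stop_face [(np.float64(0.81), array([389.2, 213.6]))]
top stop_face [(np.float64(0.94), array([323.1, 120.7]))]
side beam_top [(np.float64(0.89), array([374.3, 197.8]))]
top beam_top [(np.float64(0.94), array([329.5, 134.6])), (np.float64(0.52), array([318.3, 119.2]))]
side crank_grip [(np.float64(0.72), array([374.2, 197.5])), (np.float64(0.49), array([378.8, 168.4]))]
top crank_grip [(np.float64(0.46), array([318.4, 120.2]))]
side pad [(np.float64(0.87), array([359.6, 226.3]))]
top pad [(np.float64(0.67), array([329.2, 160.4])), (np.float64(0.39), array([448.1, 217.9]))]
side glue_stick [(np.float64(0.6), array([365., 297.]))]
top glue_stick [(np.float64(0.48), array([407.3, 207.2]))]
```

View pics/s1c.png

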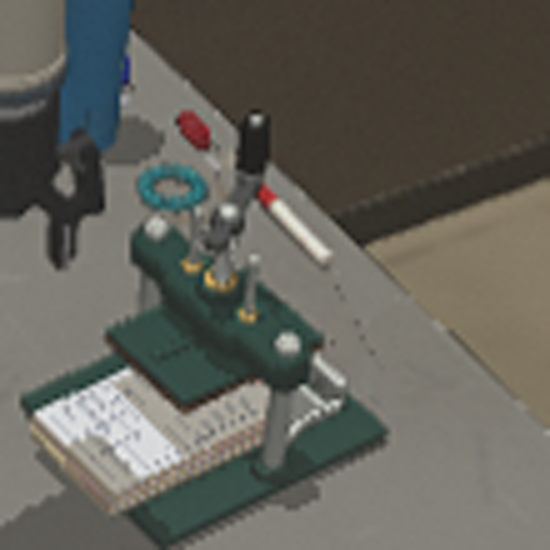

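The side view shows the pad flat on the bed with its front sticking out. The platen is well above it, and the grip stands clear at crop (253,145). I'll lower the open fingers in front of the pad now.

play_rows --steps '[{"delta_pos": [0,0,1.5],"yaw": -0.1,"jaw": 100},{"delta_pos": [-0.2,0,5],"yaw": -0.2,"jaw": 100},{"delta_pos": [-0.2,0,9],"yaw": -0.2,"jaw": 100},{"delta_pos": [-0.2,0,13],"yaw": -0.2,"jaw": 100},{"delta_pos": [-0.2,0,17],"yaw": -0.2,"jaw": 100},{"delta_pos": [-0.2,0,19.5],"yaw": -0.2,"jaw": 100},{"delta_pos": [-0.2,0,20.6],"yaw": -0.2,"jaw": 100},{"delta_pos": [-0.2,0,21.1],"yaw": -0.2,"jaw": 100}]'

```text
clock: 4.4
eef_pos: [456.8, 35.2, 19.6]
tcp_rot: [-3.14, -0.0, 1.647]
contact_force: [-1.0, 0.6, 0.1]
opening: 1.003
grasp_force: 0.0
```

```bash
python3 - <<'E'
from h import *
np.set_printoptions(precision=1,suppress=True)
im,d=save("side","pics/side2.png")
s=r.sense();print(s["eef_pos"],s["tcp_rot"],s["contact_force"])
go(pw(-142,-1,20),np.pi/2+YAW)
x=cv2.resize(im[150:270,310:430],None,fx=5,fy=5,interpolation=cv2.INTER_CUBIC);cv2.imwrite("pics/s2c.png",x[:,:,::-1])
E
```

```text
[457.1  35.2  19.8] [-3.1 -0.   1.6] [-0.3 -1.1 -0.7]
target [523.1  43.7  20. ] delta cm [ 0.3  6.6 -0. ] yaw -0.007
```

View pics/s2c.png

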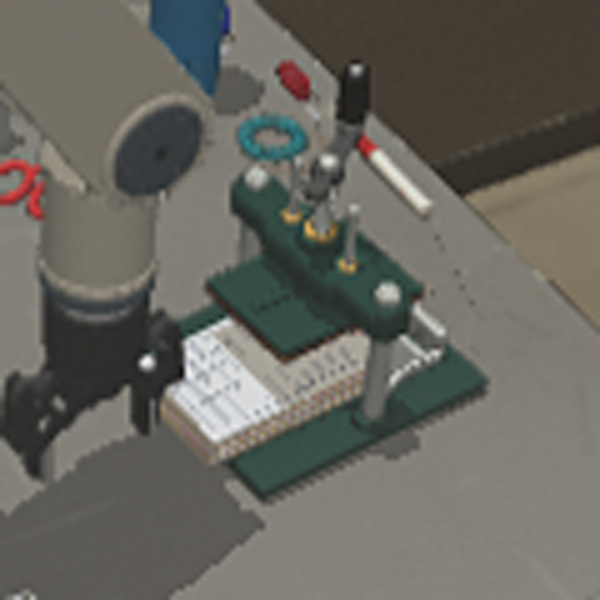

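The side view shows the leading finger just in front of the pad, its tip around crop (145,415), below the pad's top. I'll push gently and check.

play_rows --steps '[{"delta_pos": [0.2,0.5,0],"yaw": -0.007,"jaw": 100},{"delta_pos": [0.3,1.0,0],"yaw": -0.007,"jaw": 100},{"delta_pos": [0.3,1.5,0],"yaw": -0.007,"jaw": 100},{"delta_pos": [0.3,2.0,0],"yaw": -0.007,"jaw": 100},{"delta_pos": [0.3,2.5,0],"yaw": -0.007,"jaw": 100},{"delta_pos": [0.3,3.0,0],"yaw": -0.007,"jaw": 100},{"delta_pos": [0.3,3.5,0],"yaw": -0.007,"jaw": 100},{"delta_pos": [0.3,4.0,0],"yaw": -0.007,"jaw": 100}]'

```text
clock: 5.25
eef_pos: [493.2, 41.0, 20.9]
tcp_rot: [-3.135, -0.0, 1.654]
contact_force: [-19.0, -1.8, 22.8]
opening: 1.001
grasp_force: 12.7
```

play_rows --steps '[{"delta_pos": [0,0.3,0],"yaw": 0,"jaw": 100},{"delta_pos": [0,0.6,0],"yaw": 0,"jaw": 100},{"delta_pos": [0,0.9,0],"yaw": 0,"jaw": 100},{"delta_pos": [0,1.2,0],"yaw": 0,"jaw": 100},{"delta_pos": [0,1.4,0],"yaw": 0,"jaw": 100},{"delta_pos": [0,1.6,0],"yaw": 0,"jaw": 100},{"delta_pos": [0,1.8,0],"yaw": 0,"jaw": 100},{"delta_pos": [0,2.0,0],"yaw": 0,"jaw": 100}]'

```text
clock: 6.05
eef_pos: [513.9, 42.7, 20.9]
tcp_rot: [-3.136, -0.0, 1.654]
contact_force: [-15.6, -1.6, 20.0]
opening: 0.997
grasp_force: 11.1
```

```bash
python3 - <<'E'
from h import *
np.set_printoptions(precision=1,suppress=True)
im,d=save("side","pics/side3.png")
s=r.sense();print(s["eef_pos"],s["tcp_rot"],s["contact_force"])
go(pw(-142,-1,20),np.pi/2+YAW)
x=cv2.resize(im[160:270,320:430],None,fx=5,fy=5,interpolation=cv2.INTER_CUBIC);cv2.imwrite("pics/s3c.png",x[:,:,::-1])
E
```

```text
[514.4  42.8  20.9] [-3.1 -0.   1.7] [-12.8  -0.4  16.7]
target [523.1  43.7  20. ] delta cm [0.  0.9 0.1] yaw -0.0
```

View pics/s3c.png

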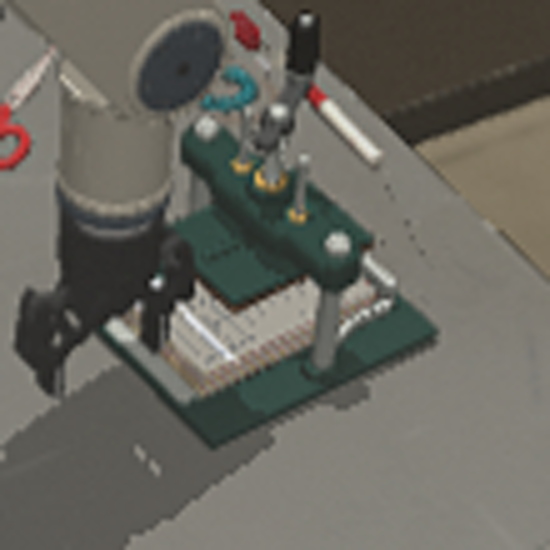

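The side view shows the pad well in, with bed visible in front of it, and the fingertip seemingly rubbing the bed (about 20 N up). I'll lift a few mm and read the force again.

play_rows --steps '[{"delta_pos": [0,-0.1,-0.1],"yaw": 0,"jaw": 100},{"delta_pos": [0,-0.2,-0.2],"yaw": 0,"jaw": 100},{"delta_pos": [0,-0.3,-0.3],"yaw": 0,"jaw": 100},{"delta_pos": [0,-0.4,-0.4],"yaw": 0,"jaw": 100},{"delta_pos": [0,-0.4,-0.4],"yaw": 0,"jaw": 100},{"delta_pos": [0,-0.4,-0.4],"yaw": 0,"jaw": 100},{"delta_pos": [0,-0.4,-0.4],"yaw": 0,"jaw": 100},{"delta_pos": [0,-0.4,-0.4],"yaw": 0,"jaw": 100}]'

```text
clock: 6.9
eef_pos: [512.8, 42.6, 24.2]
tcp_rot: [-3.142, -0.0, 1.654]
contact_force: [0.3, -0.3, -0.5]
opening: 1.0
grasp_force: 0.0
```

play_rows --steps '[{"delta_pos": [0,0.1,0],"yaw": 0,"jaw": 100},{"delta_pos": [0,0.2,0],"yaw": 0,"jaw": 100},{"delta_pos": [0,0.3,0],"yaw": 0,"jaw": 100},{"delta_pos": [0,0.4,0],"yaw": 0,"jaw": 100},{"delta_pos": [0,0.5,0],"yaw": 0,"jaw": 100},{"delta_pos": [0,0.6,0],"yaw": 0,"jaw": 100},{"delta_pos": [0,0.7,0],"yaw": 0,"jaw": 100},{"delta_pos": [0,0.8,0],"yaw": 0,"jaw": 100}]'

```text
clock: 7.7
eef_pos: [519.6, 43.2, 24.4]
tcp_rot: [-3.139, 0.0, 1.654]
contact_force: [-6.8, -0.7, 8.5]
opening: 1.0
grasp_force: 4.5
```

```bash
python3 - <<'E'
from h import *
np.set_printoptions(precision=1,suppress=True)
im,d=save("top","pics/top4.png");np.save("top4.npy",d)
s=r.sense();print(s["eef_pos"],s["contact_force"])
P=[]
for v in range(150,200):
  for u in range(300,360):
    p=atd("top",(u,v),d[v,u])
    if im[v,u].min()>140 and im[v,u].max()-im[v,u].min()<50: P.append([u,v,*p])
P=np.array(P)
c,sn=np.cos(YAW),np.sin(YAW);q=P[:,2:4]-S;q=q@np.array([[c,-sn],[sn,c]])
for y in range(-70,70,10):
    m=(abs(q[:,1]-y)<5)&(P[:,4]>30)&(P[:,4]<70)
    if m.sum(): print(y,m.sum(),np.percentile(q[m,0],[2,50,98]),np.median(P[m,4]))
for c in("side","top"):print(c,[(np.round(o["conf"],2),np.round(o["uv"],1),atz(c,o["uv"],18)) for o in vision.landmark_of(c,"pad")[:2]])
E
```

```text
[519.7  43.2  24.4] [-6.4 -1.1  7.7]
side [(np.float64(0.85), array([369.9, 224.7]), array([649.9,  43.8,  18. ])), (np.float64(0.44), array([364.4, 296.5]), array([ 442.5, -241.7,   18. ]))]
top [(np.float64(0.44), array([409.1, 206.8]), array([ 453.5, -229.9,   18. ]))]
```

```bash
python3 - <<'E'
from h import *
im,d=save("side","pics/side5.png");im2=cv2.imread("pics/top4.png")
a=cv2.resize(im[180:260,325:425],None,fx=7.6,fy=7.2,interpolation=cv2.INTER_CUBIC)
cv2.imwrite("pics/s5c.png",a[:,:,::-1])
E
```

```text
(no output)
```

View pics/s5c.png

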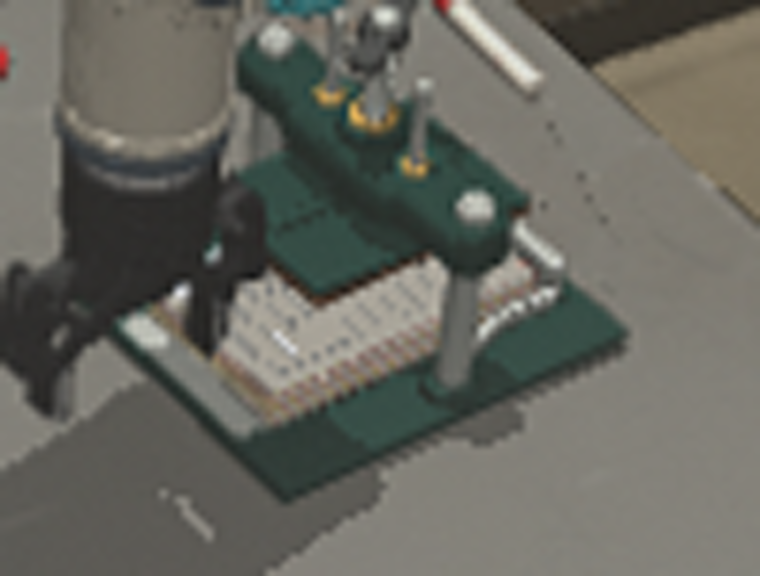

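The side view shows the pad's front-right corner at about crop (262,418), the bed corners at (287,495) and (628,333), and the spine near the guides at (530,280). I'll compute the remaining gap from these.

```bash
python3 - <<'E'
from h import *
np.set_printoptions(precision=1,suppress=True)
def pr(c,z,cor=0):
    p=atz("side",(325+(c[0]+.5)/7.6-.5,180+(c[1]+.5)/7.2-.5),z)[:2]-S
    k,s=np.cos(YAW),np.sin(YAW);return np.array([k*p[0]+s*p[1],-s*p[0]+k*p[1]])
for n,c,z in(("bedFR",(287,492),18),("bedBR",(628,333),18),("bedFL",(110,318),18),("padFRbot",(262,420),18),("padFRtop",(272,398),45),("padFmidtop",(218,348),45),("padBRtop",(535,272),45)):print(n,pr(c,z))
# contact slope
s=r.sense();print(s["wrist_torque"],s["contact_force"])
E
```

```text
bedFR [-115.8  -94.8]
bedBR [103.6 -96.2]
bedFL [-113.9   58.7]
padFRbot [-94.8 -46.3]
padFRtop [-98.5 -56.6]
padFmidtop [-98.7 -12. ]
padBRtop [ 73.3 -53.2]
[-0.1  0.6  0. ] [-6.1 -0.5  8.3]
```

play_rows --steps '[{"delta_pos": [0,0.1,0],"yaw": 0,"jaw": 100},{"delta_pos": [0,0.2,0],"yaw": 0,"jaw": 100},{"delta_pos": [0,0.3,0],"yaw": 0,"jaw": 100},{"delta_pos": [0,0.4,0],"yaw": 0,"jaw": 100},{"delta_pos": [0,0.5,0],"yaw": 0,"jaw": 100},{"delta_pos": [0,0.6,0],"yaw": 0,"jaw": 100},{"delta_pos": [0,0.7,0],"yaw": 0,"jaw": 100},{"delta_pos": [0,0.75,0],"yaw": 0,"jaw": 100}]'

```text
clock: 8.7
eef_pos: [520.1, 43.3, 24.4]
tcp_rot: [-3.127, -0.0, 1.654]
contact_force: [-37.7, -2.7, 41.7]
opening: 1.001
grasp_force: 18.8
```

play_rows --steps '[{"delta_pos": [0,-0.5,0],"yaw": 0,"jaw": 100},{"delta_pos": [0,-1,0],"yaw": 0,"jaw": 100},{"delta_pos": [0,-2,0],"yaw": 0,"jaw": 100},{"delta_pos": [0,-4,0],"yaw": 0,"jaw": 100},{"delta_pos": [0,-6,0],"yaw": 0,"jaw": 100},{"delta_pos": [0,-8,0],"yaw": 0,"jaw": 100},{"delta_pos": [0,-9,0],"yaw": 0,"jaw": 100},{"delta_pos": [0,-9.5,0],"yaw": 0,"jaw": 100}]'

```text
clock: 9.5
eef_pos: [432.7, 36.0, 24.2]
tcp_rot: [-3.141, 0.0, 1.654]
contact_force: [-0.1, -0.3, -0.2]
opening: 1.0
grasp_force: 0.0
```

```bash
python3 - <<'E'
from h import *
s=r.sense();print(s["clock"],s["eef_pos"],s["contact_force"])
im,d=save("side","pics/side6.png");t,dt=save("top","pics/top6.png");np.save("top6.npy",dt)
a=cv2.resize(im[180:260,325:425],(400,320),interpolation=cv2.INTER_CUBIC)
b=cv2.resize(t[105:195,290:365],(390,468),interpolation=cv2.INTER_CUBIC)
o=np.zeros((468,800,3),np.uint8);o[:320,:400]=a;o[:,405:795]=b
cv2.imwrite("pics/c6.png",o[:,:,::-1])
E
```

```text
9.5 [432.72145588  35.96852601  24.23907337] [-0.12297833 -0.28054258 -0.16406383]
```

View pics/c6.png

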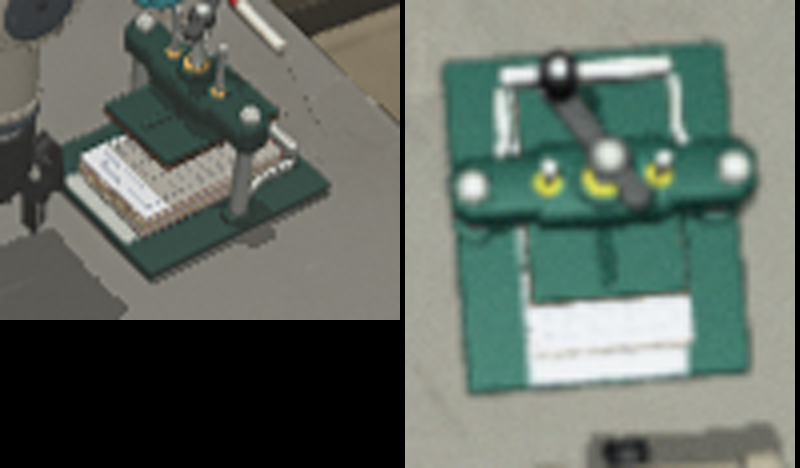

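The right panel shows the pad's front edge at about row 357 (left) and 345 (right), a flush white inlay strip in front of it, and the finger clear. I'll measure the edge precisely with depth.

```bash
python3 - <<'E'
from h import *
np.set_printoptions(precision=1,suppress=True,linewidth=150)
def pr(p):
    p=p[:2]-S;k,s=np.cos(YAW),np.sin(YAW);return np.array([k*p[0]+s*p[1],-s*p[0]+k*p[1]])
t=cv2.imread("pics/top6.png").astype(int);d=np.load("top6.npy")
for u in (317,322,327,332,337,342):
    print(u,"gray",t[158:186,u].sum(1)//3)
    print("   z",np.array([atd("top",(u,v),d[v,u])[2] for v in range(158,186)]).round())
for c,z in(((528,357),45),((692,345),45),((533,303),87),((689,294),87),((468,392),18),((749,370),18),((443,62),18),((720,42),18)):
    print(c,pr(atz("top",(290+(c[0]-405+.5)/5.2-.5,105+(c[1]+.5)/5.2-.5),z)))
im=cv2.imread("pics/side6.png");
x=cv2.resize(im[190:245,335:415],None,fx=9.5,fy=9.5,interpolation=cv2.INTER_CUBIC);cv2.imwrite("pics/s6c.png",x)
E
```

```text
317 gray [103 102 103 102  91 128 221 233 236 240 239 229 237 240 231 220 236 242 242 240 202 121 135 159 161 159 164 163]
   z [ 99. 101. 102. 103.  98.  86.  49.  44.  43.  42.  44.  44.  48.  43.  45.  24.  15.  28.  18.  20.  17.  18.  -4.   2.  -3.  -1.   4.  -1.]
322 gray [101 103 102 105  95 183 232 236 238 241 242 237 239 238 208 212 237 242 241 237 173 119 147 161 164 164 162 162]
   z [100. 103. 100. 104.  95.  49.  45.  53.  44.  48.  49.  49.  48.  47.  42.  27.  20.  12.  17.  19.  18.   2.   3.  -0.   1.   1.   7.  -2.]
327 gray [ 87  91  97 100 111 216 235 239 241 241 237 240 241 235 206 229 240 240 241 215 141 141 161 161 163 164 163 165]
   z [ 100.   91.  103.   96.   93.   46.   45.   46.   48.   44.   42.   49.   42.   46.   28.   26.   18.   24.   17.   21.   20. 1534.   -2.   -5.
    3.   -8.    1.    5.]
332 gray [100  98  98  77 126 215 235 238 238 240 237 239 239 208 199 234 240 241 239 189 120 140 162 160 162 162 161 163]
   z [101. 100.  96. 100.  45.  43.  50.  46.  46.  49.  45.  48.  44.  43.  17.  19.  19.  18.  21.  20.   3.   6.   0.   7.   6.   1.   0.  -2.]
337 gray [103 100 104  99 213 238 240 241 241 238 238 241 235 200 228 241 241 242 235 169 139 163 165 163 159 165 160 163]
   z [ 98.  99. 101.  97.  39.  46.  45.  46.  45.  46.  44.  37.  42.  36.  18.  16.  19.  16.  13.  16.   1.  -1.   3.  -0.  -1.   1.   3.   5.]
342 gray [100  95  88 126 221 239 239 236 238 241 241 240 227 196 230 239 240 238 202 124 138 160 163 168 162 164 165 160]
   z [101.  97. 102.  92.  47.  42.  45.  46.  46.  44.  47.  44.  43.  21.  22.  25.  19.  15.  21.  19.  -0.  -2.  -7.  -2.  -3.   1.  -0.  -0.]
(528, 357) [-95.9  53.3]
(692, 345) [-96.1 -54. ]
(533, 303) [-66.   48.2]
(689, 294) [-67.8 -51. ]
(468, 392) [-113.4   94.3]
(749, 370) [-112.9  -92.8]
(443, 62) [108.2  94.2]
(720, 42) [108.  -91.5]
```

View pics/s6c.png

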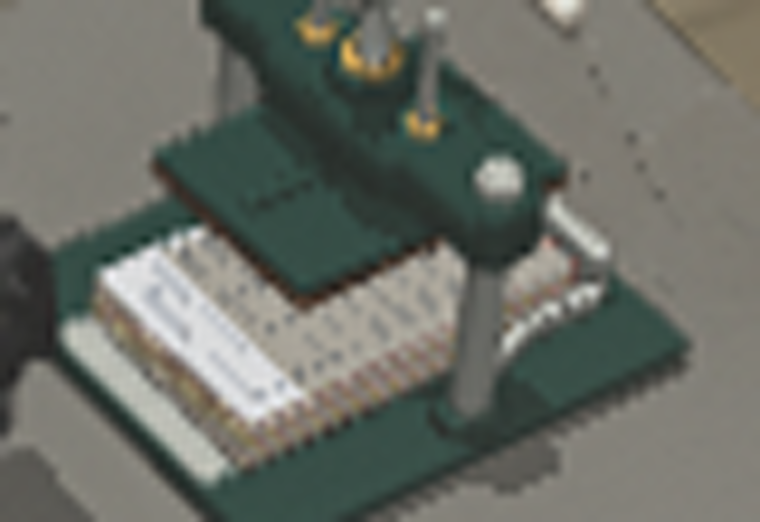

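The pad stands square but about 12 mm short of the stop. The open finger's sloping back wedged down on the pad's top edge. I'll switch to pushing with the flat, upright side of the shut fingers, held high enough that the gripper body clears the platen top (z≈100).

play_rows --steps '[{"delta_pos": [0,0,-1],"yaw": 0.14,"jaw": 80},{"delta_pos": [0,0,-2],"yaw": 0.28,"jaw": 50},{"delta_pos": [0,0,-3],"yaw": 0.42,"jaw": 20},{"delta_pos": [0,0.5,-4],"yaw": 0.56,"jaw": 0},{"delta_pos": [0,1,-4],"yaw": 0.7,"jaw": 0},{"delta_pos": [0,2,-4],"yaw": 0.84,"jaw": 0},{"delta_pos": [0,3,-4],"yaw": 0.98,"jaw": 0},{"delta_pos": [0,4,-4],"yaw": 1.12,"jaw": 0}]'

```text
clock: 10.4
eef_pos: [475.1, 39.5, 64.5]
tcp_rot: [3.141, -0.001, 0.528]
contact_force: [-0.1, -0.7, -0.7]
opening: 0.0
grasp_force: 0.0
```

play_rows --steps '[{"delta_pos": [0,0,0],"yaw": 0.14,"jaw": 0},{"delta_pos": [0,0,0],"yaw": 0.28,"jaw": 0},{"delta_pos": [0,0,0],"yaw": 0.4,"jaw": 0},{"delta_pos": [0,0,0],"yaw": 0.451,"jaw": 0},{"delta_pos": [0,0,0],"yaw": 0.451,"jaw": 0},{"delta_pos": [0,0,0],"yaw": 0.451,"jaw": 0},{"delta_pos": [0,0,0],"yaw": 0.451,"jaw": 0},{"delta_pos": [0,0,0],"yaw": 0.451,"jaw": 0}]'

```text
clock: 11.2
eef_pos: [473.5, 39.4, 64.3]
tcp_rot: [-3.142, -0.0, 0.084]
contact_force: [-0.2, -0.2, 0.7]
opening: 0.0
grasp_force: 0.0
```

```bash
python3 - <<'E'
from h import *
s=r.sense();print(s["clock"],s["eef_pos"],s["tcp_rot"],s["contact_force"],s["opening"])
for x in(-125,-96): go(pw(x,0,35),YAW)
E
```

```text
11.2 [473.52503335  39.36550535  64.29492948] [-3.14158243e+00 -1.32801146e-04  8.35615389e-02] [-0.16902833 -0.23621957  0.72244276] 0.0002680252884874749
target [539.9  46.1  35. ] delta cm [ 6.67 -0.12  2.93] yaw 0.001
target [568.8  48.5  35. ] delta cm [ 9.57 -0.12  2.93] yaw 0.001
```

play_rows --steps '[{"delta_pos": [0.5,-0.1,1],"yaw": 0,"jaw": 0},{"delta_pos": [1,-0.1,2],"yaw": 0,"jaw": 0},{"delta_pos": [2,-0.1,2.9],"yaw": 0,"jaw": 0},{"delta_pos": [3,-0.1,2.9],"yaw": 0,"jaw": 0},{"delta_pos": [4,-0.1,2.9],"yaw": 0,"jaw": 0},{"delta_pos": [5,-0.1,2.9],"yaw": 0,"jaw": 0},{"delta_pos": [6,-0.1,2.9],"yaw": 0,"jaw": 0},{"delta_pos": [7,-0.1,2.9],"yaw": 0,"jaw": 0}]'

```text
clock: 12.0
eef_pos: [544.2, 46.2, 35.6]
tcp_rot: [-3.142, -0.001, 0.083]
contact_force: [0.8, 0.7, 0.8]
opening: 0.001
grasp_force: 0.0
```

play_rows --steps '[{"delta_pos": [0.2,0,0],"yaw": 0,"jaw": 0},{"delta_pos": [0.4,0,0],"yaw": 0,"jaw": 0},{"delta_pos": [0.6,0,0],"yaw": 0,"jaw": 0},{"delta_pos": [0.8,0,0],"yaw": 0,"jaw": 0},{"delta_pos": [1.0,0,0],"yaw": 0,"jaw": 0},{"delta_pos": [1.2,0,0],"yaw": 0,"jaw": 0},{"delta_pos": [1.4,0,0],"yaw": 0,"jaw": 0},{"delta_pos": [1.6,0,0],"yaw": 0,"jaw": 0}]'

```text
clock: 12.8
eef_pos: [558.7, 47.5, 35.2]
tcp_rot: [-3.142, 0.001, 0.083]
contact_force: [-3.4, -0.5, 1.9]
opening: 0.001
grasp_force: 1.8
```

play_rows --steps '[{"delta_pos": [0.1,0,0],"yaw": 0,"jaw": 0},{"delta_pos": [0.2,0,0],"yaw": 0,"jaw": 0},{"delta_pos": [0.3,0,0],"yaw": 0,"jaw": 0},{"delta_pos": [0.4,0,0],"yaw": 0,"jaw": 0},{"delta_pos": [0.5,0,0],"yaw": 0,"jaw": 0},{"delta_pos": [0.5,0,0],"yaw": 0,"jaw": 0},{"delta_pos": [0.6,0,0],"yaw": 0,"jaw": 0},{"delta_pos": [0.6,0,0],"yaw": 0,"jaw": 0}]'

```text
clock: 13.6
eef_pos: [565.2, 48.0, 35.3]
tcp_rot: [-3.142, -0.0, 0.083]
contact_force: [-1.8, 0.7, -0.6]
opening: -0.002
grasp_force: 0.8
```

play_rows --steps '[{"delta_pos": [0.05,0,0],"yaw": 0,"jaw": 0},{"delta_pos": [0.1,0,0],"yaw": 0,"jaw": 0},{"delta_pos": [0.15,0,0],"yaw": 0,"jaw": 0},{"delta_pos": [0.2,0,0],"yaw": 0,"jaw": 0},{"delta_pos": [0.25,0,0],"yaw": 0,"jaw": 0},{"delta_pos": [0.3,0,0],"yaw": 0,"jaw": 0},{"delta_pos": [0.3,0,0],"yaw": 0,"jaw": 0},{"delta_pos": [0.3,0,0],"yaw": 0,"jaw": 0}]'

```text
clock: 14.4
eef_pos: [567.8, 48.2, 35.3]
tcp_rot: [-3.142, 0.0, 0.083]
contact_force: [-2.9, 0.3, -0.9]
opening: -0.002
grasp_force: 1.4
```

play_rows --steps '[{"delta_pos": [0.05,0,0],"yaw": 0,"jaw": 0},{"delta_pos": [0.1,0,0],"yaw": 0,"jaw": 0},{"delta_pos": [0.15,0,0],"yaw": 0,"jaw": 0},{"delta_pos": [0.2,0,0],"yaw": 0,"jaw": 0},{"delta_pos": [0.2,0,0],"yaw": 0,"jaw": 0},{"delta_pos": [0.2,0,0],"yaw": 0,"jaw": 0},{"delta_pos": [0.2,0,0],"yaw": 0,"jaw": 0},{"delta_pos": [0.2,0,0],"yaw": 0,"jaw": 0}]'

```text
clock: 15.2
eef_pos: [567.9, 48.2, 35.1]
tcp_rot: [-3.142, 0.004, 0.083]
contact_force: [-10.2, -0.5, 5.4]
opening: -0.003
grasp_force: 4.6
```

play_rows --steps '[{"delta_pos": [0.05,0,0],"yaw": 0,"jaw": 0},{"delta_pos": [0.1,0,0],"yaw": 0,"jaw": 0},{"delta_pos": [0.1,0,0],"yaw": 0,"jaw": 0},{"delta_pos": [0.1,0,0],"yaw": 0,"jaw": 0},{"delta_pos": [0.1,0,0],"yaw": 0,"jaw": 0},{"delta_pos": [0.1,0,0],"yaw": 0,"jaw": 0},{"delta_pos": [0.1,0,0],"yaw": 0,"jaw": 0},{"delta_pos": [0.1,0,0],"yaw": 0,"jaw": 0}]'

```text
clock: 16.0
eef_pos: [568.0, 48.2, 35.0]
tcp_rot: [3.142, 0.006, 0.083]
contact_force: [-11.3, -1.2, 7.5]
opening: 0.007
grasp_force: 6.1
```

play_rows --steps '[{"delta_pos": [-0.3,0,0],"yaw": 0,"jaw": 0},{"delta_pos": [-1,0,0],"yaw": 0,"jaw": 0},{"delta_pos": [-3,0,0],"yaw": 0,"jaw": 0},{"delta_pos": [-6,0,0],"yaw": 0,"jaw": 0},{"delta_pos": [-9,0,-1],"yaw": 0,"jaw": 0},{"delta_pos": [-11,0,-5],"yaw": 0,"jaw": 0},{"delta_pos": [-12,0,-9],"yaw": 0,"jaw": 0},{"delta_pos": [-12,0,-13],"yaw": 0,"jaw": 0}]'

```text
clock: 16.8
eef_pos: [449.8, 38.4, 166.6]
tcp_rot: [3.142, 0.0, 0.083]
contact_force: [0.8, 0.4, -0.4]
opening: -0.001
grasp_force: 0.0
```

```bash
python3 - <<'E'
from h import *
np.set_printoptions(precision=1,suppress=True,linewidth=150)
def pr(p):
    p=p[:2]-S;k,s=np.cos(YAW),np.sin(YAW);return np.array([k*p[0]+s*p[1],-s*p[0]+k*p[1]])
s=r.sense();print(s["clock"],s["eef_pos"],s["tcp_rot"][2])
t,d=save("top","pics/top7.png");np.save("top7.npy",d)
side,_=save("side","pics/side7.png")
for n in ("crank_grip","beam_top"):
  for c in("side","top"):print(n,c,[(np.round(o["conf"],2),np.round(o["uv"],1)) for o in vision.landmark_of(c,n)[:2]])
t=t.astype(int)
# front edge: gray dip between 164 and 176
E=[]
for u in range(316,345):
    g=t[160:180,u].sum(1)/3
    zz=np.array([atd("top",(u,v),d[v,u])[2] for v in range(160,180)])
    k=[i for i in range(len(zz)-1) if zz[i]>35 and zz[i+1]<33 and zz[i]<60]
    if k: E.append(pr(atz("top",(u,160+k[-1]+.5),45)))
E=np.array(E);f=np.polyfit(E[:,1],E[:,0],1);print("front edge x at0",f[1],"slope",f[0],len(E),"std",E[:,0].std())
# grip top
P=np.array([[u,v,*atd("top",(u,v),d[v,u])] for v in range(105,150) for u in range(300,350)])
m=(P[:,4]>250)&(P[:,4]<285);print("grip top",m.sum(),np.median(P[m,2:],0),P[m,2:].min(0),P[m,2:].max(0), P[m,:2].mean(0))
b=cv2.resize(t[105:195,290:365].astype(np.uint8),(455,546),interpolation=cv2.INTER_CUBIC)
a=cv2.resize(side[150:245,345:400],(316,546),interpolation=cv2.INTER_CUBIC)
cv2.imwrite("pics/c7.png",np.hstack([b,a])[:,:,::-1])
E
```

```text
16.8 [449.8  38.4 166.6] 0.08281454790457277
crank_grip side [(np.float64(0.64), array([380. , 167.6])), (np.float64(0.32), array([362.9, 297. ]))]
crank_grip top [(np.float64(0.46), array([318.5, 118.2]))]
beam_top side [(np.float64(0.78), array([373.6, 198.7]))]
beam_top top [(np.float64(0.91), array([327.9, 136. ]))]
front edge x at0 -84.76167703799615 slope -0.01328151218190975 28 std 1.0343892500616199
grip top 53 [703.8  87.6 266.8] [694.2  75.8 253.2] [716.2  96.3 274.8] [319.3 117.9]
```

View pics/c7.png

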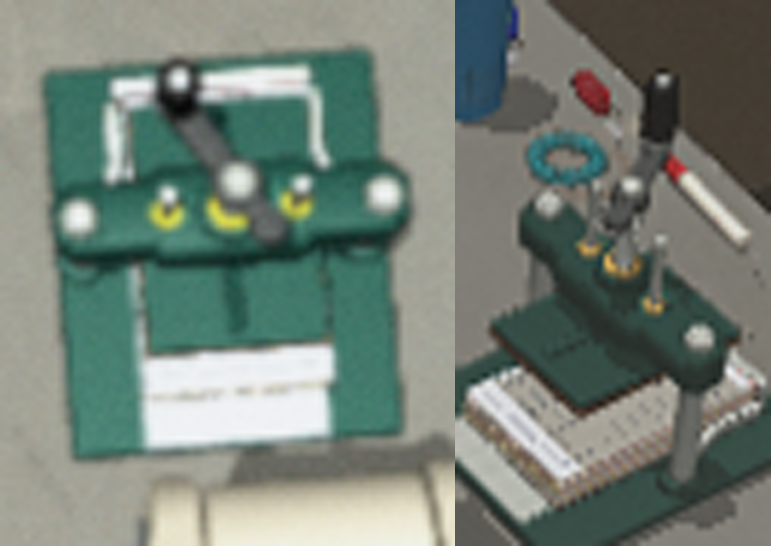

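The picture shows the pad square against the stop: its front edge is at -85 mm, behind the inlay strip. The grip cap is at about (318.9,117.8) in the top view. Next I'll go above the grip.

play_rows --steps '[{"delta_pos": [1,0,-3.5],"yaw": 0,"jaw": 100},{"delta_pos": [3,-0.5,-7.5],"yaw": 0,"jaw": 100},{"delta_pos": [6,-1,-11],"yaw": 0,"jaw": 100},{"delta_pos": [10,-1.5,-13.3],"yaw": 0,"jaw": 100},{"delta_pos": [14.5,-2,-13.3],"yaw": 0,"jaw": 100},{"delta_pos": [19,-2.5,-13.3],"yaw": 0,"jaw": 100},{"delta_pos": [23,-2.9,-13.3],"yaw": 0,"jaw": 100},{"delta_pos": [25.5,-2.9,-13.3],"yaw": 0,"jaw": 100}]'

```text
clock: 17.9
eef_pos: [705.1, 89.2, 295.0]
tcp_rot: [-3.142, 0.003, 0.083]
contact_force: [-0.2, -0.4, 0.7]
opening: 1.001
grasp_force: 0.0
```

```bash
python3 - <<'E'
from h import *
np.set_printoptions(precision=1,suppress=True)
for u in((318.5,118.2),(319.3,117.9),(318.9,117.8)): print(atz("top",u,267 if u[0]>318.6 else 243))
print(tri((380,167.6),(318.5,118.2)))
s=r.sense();print(s["clock"],s["eef_pos"],s["opening"],s["qpos"]);go([702,88.5,223],YAW)
E
```

```text
[708.1  88.6 243. ]
[703.6  86.7 267. ]
[703.8  87.9 267. ]
(array([705.5,  89.5, 247.4]), np.float64(3.5860159328675083))
17.9 [705.1  89.2 295. ] 1.0008656243993859 [0.1 0.4 1.4 0.  1.3 1.6]
target [702.   88.5 223. ] delta cm [-0.3  0.1  7.2] yaw 0.0
```

play_rows --steps '[{"delta_pos": [-0.1,0,1.5],"yaw": 0,"jaw": 100},{"delta_pos": [-0.2,0,3],"yaw": 0,"jaw": 100},{"delta_pos": [-0.2,0,4.5],"yaw": 0,"jaw": 100},{"delta_pos": [-0.2,0,6],"yaw": 0,"jaw": 100},{"delta_pos": [-0.2,0,7],"yaw": 0,"jaw": 100},{"delta_pos": [-0.2,0,7.2],"yaw": 0,"jaw": 100},{"delta_pos": [-0.2,0,7.2],"yaw": 0,"jaw": 100},{"delta_pos": [-0.2,0,7.2],"yaw": 0,"jaw": 100}]'

```text
clock: 18.7
eef_pos: [701.5, 88.4, 227.2]
tcp_rot: [-3.142, -0.001, 0.083]
contact_force: [-0.9, -0.9, -0.3]
opening: 0.999
grasp_force: 0.0
```

play_rows --steps '[{"delta_pos": [0,0,0],"yaw": 0,"jaw": 50},{"delta_pos": [0,0,0],"yaw": 0,"jaw": 35},{"delta_pos": [0,0,0],"yaw": 0,"jaw": 25},{"delta_pos": [0,0,0],"yaw": 0,"jaw": 15},{"delta_pos": [0,0,0],"yaw": 0,"jaw": 0},{"delta_pos": [0,0,0],"yaw": 0,"jaw": 0},{"delta_pos": [0,0,0],"yaw": 0,"jaw": 0},{"delta_pos": [0,0,0],"yaw": 0,"jaw": 0}]' --grip_force 50

```text
clock: 19.5
eef_pos: [701.1, 88.0, 226.6]
tcp_rot: [3.141, -0.0, 0.083]
contact_force: [-1.7, -2.8, 4.9]
opening: 0.244
grasp_force: 48.8
```

```bash
python3 - <<'E'
from h import *
np.set_printoptions(precision=2,suppress=True)
s=r.sense();p=s["eef_pos"];print(s["clock"],p,s["opening"],s["contact_force"],s["wrist_torque"],s["grasp_force"])
v=p[:2]-S;print(np.hypot(*v),np.arctan2(v[1],v[0])-YAW)
E
```

```text
19.5 [701.12  88.04 226.62] 0.2441396382039255 [-1.67 -2.8   4.87] [-0.51  0.3   0.01] 48.83844316005707
48.332899132629414 0.628061203969678
```

```bash
cat > rows.py <<'E'
import numpy as np,sys
def rows(phi,step=np.pi/16,n=8):
    k=np.arange(1,n+1)*step
    return np.round(np.c_[5*(np.cos(phi-k)-np.cos(phi)),-5*(np.sin(phi-k)-np.sin(phi)),k/np.pi],2).tolist()
if __name__=="__main__":
    phi=float(sys.argv[1])
    for q in range(int(sys.argv[2])): print(q,rows(phi-q*np.pi/2))
E
python3 rows.py .628 4
```

```text
0 [[0.5, 0.85, 0.06], [0.82, 1.77, 0.12], [0.95, 2.74, 0.19], [0.89, 3.72, 0.25], [0.64, 4.67, 0.31], [0.22, 5.55, 0.38], [-0.38, 6.33, 0.44], [-1.11, 6.98, 0.5]]
1 [[-0.85, 0.5, 0.06], [-1.77, 0.82, 0.12], [-2.74, 0.95, 0.19], [-3.72, 0.89, 0.25], [-4.67, 0.64, 0.31], [-5.55, 0.22, 0.38], [-6.33, -0.38, 0.44], [-6.98, -1.11, 0.5]]
2 [[-0.5, -0.85, 0.06], [-0.82, -1.77, 0.12], [-0.95, -2.74, 0.19], [-0.89, -3.72, 0.25], [-0.64, -4.67, 0.31], [-0.22, -5.55, 0.38], [0.38, -6.33, 0.44], [1.11, -6.98, 0.5]]
3 [[0.85, -0.5, 0.06], [1.77, -0.82, 0.12], [2.74, -0.95, 0.19], [3.72, -0.89, 0.25], [4.67, -0.64, 0.31], [5.55, -0.22, 0.38], [6.33, 0.38, 0.44], [6.98, 1.11, 0.5]]
```

play_rows --steps '[{"delta_pos": [0.5,0.85,0.06],"yaw": 0,"jaw": 0},{"delta_pos": [0.82,1.77,0.12],"yaw": 0,"jaw": 0},{"delta_pos": [0.95,2.74,0.19],"yaw": 0,"jaw": 0},{"delta_pos": [0.89,3.72,0.25],"yaw": 0,"jaw": 0},{"delta_pos": [0.64,4.67,0.31],"yaw": 0,"jaw": 0},{"delta_pos": [0.22,5.55,0.38],"yaw": 0,"jaw": 0},{"delta_pos": [-0.38,6.33,0.44],"yaw": 0,"jaw": 0},{"delta_pos": [-1.11,6.98,0.5],"yaw": 0,"jaw": 0}]'

```text
clock: 20.3
eef_pos: [695.9, 20.2, 221.8]
tcp_rot: [-3.137, -0.001, 0.083]
contact_force: [-2.5, 12.1, 7.0]
opening: 0.244
grasp_force: 49.3
```

```bash
cat >> h.py <<'E'
def rep():
    s=r.sense();p=s["eef_pos"];v=p[:2]-S;f=s["contact_force"];th=np.arctan2(v[1],v[0])
    er=np.array([np.cos(th),np.sin(th)]);et=np.array([er[1],-er[0]])
    print("t",round(s["clock"],2),"p",np.round(p,1),"rad",round(np.hypot(*v),1),"phi",round(th-YAW,3),"Fr %.1f Ft %.1f Fz %.1f"%(f[:2]@er,f[:2]@et,f[2]),"grip",round(s["grasp_force"],1))
E
python3 -c "
from h import *
rep()"
```

```text
t 20.3 p [695.9  20.2 221.8] rad 48.0 phi -0.941 Fr -10.8 Ft -6.1 Fz 7.0 grip 49.3
```

```bash
sed -i 's/^S=.*/S=np.array([662.0,57.0]);YAW=.083/' h.py; cat > rows.py <<'E'
import numpy as np,sys
def rows(phi,step,r0):
    k=np.arange(1,9)*step
    return np.round(np.c_[5*np.cos(phi-k)-r0*np.cos(phi),-5*np.sin(phi-k)+r0*np.sin(phi),k/np.pi],2).tolist()
phi,r0,n=map(float,sys.argv[1:4])
for q in range(int(n)): print(q,rows(phi-q*np.pi/2,np.pi/16,r0 if q==0 else 5))
E
python3 rows.py -.941 5.18 4
```

```text
0 [[-0.95, 0.35, 0.06], [-1.88, 0.67, 0.12], [-2.85, 0.81, 0.19], [-3.83, 0.75, 0.25], [-4.77, 0.51, 0.31], [-5.66, 0.08, 0.38], [-6.44, -0.51, 0.44], [-7.09, -1.24, 0.5]]
1 [[-0.5, -0.84, 0.06], [-0.82, -1.77, 0.12], [-0.96, -2.74, 0.19], [-0.9, -3.72, 0.25], [-0.65, -4.67, 0.31], [-0.23, -5.55, 0.38], [0.36, -6.33, 0.44], [1.1, -6.99, 0.5]]
2 [[0.84, -0.5, 0.06], [1.77, -0.82, 0.12], [2.74, -0.96, 0.19], [3.72, -0.9, 0.25], [4.67, -0.65, 0.31], [5.55, -0.23, 0.38], [6.33, 0.36, 0.44], [6.99, 1.1, 0.5]]
3 [[0.5, 0.84, 0.06], [0.82, 1.77, 0.12], [0.96, 2.74, 0.19], [0.9, 3.72, 0.25], [0.65, 4.67, 0.31], [0.23, 5.55, 0.38], [-0.36, 6.33, 0.44], [-1.1, 6.99, 0.5]]
```

play_rows --steps '[{"delta_pos": [-0.95,0.35,0.06],"yaw": 0,"jaw": 0},{"delta_pos": [-1.88,0.67,0.12],"yaw": 0,"jaw": 0},{"delta_pos": [-2.85,0.81,0.19],"yaw": 0,"jaw": 0},{"delta_pos": [-3.83,0.75,0.25],"yaw": 0,"jaw": 0},{"delta_pos": [-4.77,0.51,0.31],"yaw": 0,"jaw": 0},{"delta_pos": [-5.66,0.08,0.38],"yaw": 0,"jaw": 0},{"delta_pos": [-6.44,-0.51,0.44],"yaw": 0,"jaw": 0},{"delta_pos": [-7.09,-1.24,0.5],"yaw": 0,"jaw": 0}]'

```text
clock: 21.1
eef_pos: [625.0, 23.3, 216.9]
tcp_rot: [3.14, -0.003, 0.083]
contact_force: [2.7, -5.1, 3.8]
opening: 0.241
grasp_force: 49.4
```

```bash
python3 -c "
from h import *
rep()"
```

```text
t 21.1 p [625.   23.3 216.9] rad 50.1 phi -2.486 Fr 1.4 Ft -5.6 Fz 3.8 grip 49.4
```

play_rows --steps '[{"delta_pos": [-0.5,-0.84,0.06],"yaw": 0,"jaw": 0},{"delta_pos": [-0.82,-1.77,0.12],"yaw": 0,"jaw": 0},{"delta_pos": [-0.96,-2.74,0.19],"yaw": 0,"jaw": 0},{"delta_pos": [-0.9,-3.72,0.25],"yaw": 0,"jaw": 0},{"delta_pos": [-0.65,-4.67,0.31],"yaw": 0,"jaw": 0},{"delta_pos": [-0.23,-5.55,0.38],"yaw": 0,"jaw": 0},{"delta_pos": [0.36,-6.33,0.44],"yaw": 0,"jaw": 0},{"delta_pos": [1.1,-6.99,0.5],"yaw": 0,"jaw": 0}]'

```text
clock: 21.9
eef_pos: [629.0, 95.0, 211.8]
tcp_rot: [3.141, 0.001, 0.083]
contact_force: [-3.0, -6.1, 6.4]
opening: 0.244
grasp_force: 49.7
```

```bash
python3 -c "
from h import *
rep()"
```

```text
t 21.9 p [629.   95.  211.8] rad 50.3 phi 2.203 Fr -2.6 Ft -6.2 Fz 6.4 grip 49.7
```

play_rows --steps '[{"delta_pos": [0.84,-0.5,0.06],"yaw": 0,"jaw": 0},{"delta_pos": [1.77,-0.82,0.12],"yaw": 0,"jaw": 0},{"delta_pos": [2.74,-0.96,0.19],"yaw": 0,"jaw": 0},{"delta_pos": [3.72,-0.9,0.25],"yaw": 0,"jaw": 0},{"delta_pos": [4.67,-0.65,0.31],"yaw": 0,"jaw": 0},{"delta_pos": [5.55,-0.23,0.38],"yaw": 0,"jaw": 0},{"delta_pos": [6.33,0.36,0.44],"yaw": 0,"jaw": 0},{"delta_pos": [6.99,1.1,0.5],"yaw": 0,"jaw": 0}]'

```text
clock: 22.7
eef_pos: [699.4, 90.2, 206.7]
tcp_rot: [-3.141, 0.002, 0.083]
contact_force: [-9.6, 0.0, 10.6]
opening: 0.242
grasp_force: 50.0
```

```bash
python3 -c "
from h import *
rep()"
```

```text
t 22.7 p [699.4  90.2 206.7] rad 50.0 phi 0.644 Fr -7.2 Ft -6.4 Fz 10.6 grip 50.0
```

play_rows --steps '[{"delta_pos": [0.5,0.84,0.06],"yaw": 0,"jaw": 0},{"delta_pos": [0.82,1.77,0.12],"yaw": 0,"jaw": 0},{"delta_pos": [0.96,2.74,0.19],"yaw": 0,"jaw": 0},{"delta_pos": [0.9,3.72,0.25],"yaw": 0,"jaw": 0},{"delta_pos": [0.65,4.67,0.31],"yaw": 0,"jaw": 0},{"delta_pos": [0.23,5.55,0.38],"yaw": 0,"jaw": 0},{"delta_pos": [-0.36,6.33,0.44],"yaw": 0,"jaw": 0},{"delta_pos": [-1.1,6.99,0.5],"yaw": 0,"jaw": 0}]'

```text
clock: 23.5
eef_pos: [696.0, 20.5, 201.9]
tcp_rot: [-3.139, -0.004, 0.083]
contact_force: [2.2, 6.6, 3.0]
opening: 0.236
grasp_force: 49.6
```

```bash
python3 -c "
from h import *
rep()"
```

```text
t 23.5 p [696.   20.5 201.9] rad 49.9 phi -0.903 Fr -3.3 Ft -6.2 Fz 3.0 grip 49.6
```

play_rows --steps '[{"delta_pos": [-0.84,0.5,0.06],"yaw": 0,"jaw": 0},{"delta_pos": [-1.77,0.82,0.12],"yaw": 0,"jaw": 0},{"delta_pos": [-2.74,0.96,0.19],"yaw": 0,"jaw": 0},{"delta_pos": [-3.72,0.9,0.25],"yaw": 0,"jaw": 0},{"delta_pos": [-4.67,0.65,0.31],"yaw": 0,"jaw": 0},{"delta_pos": [-5.55,0.23,0.38],"yaw": 0,"jaw": 0},{"delta_pos": [-6.33,-0.36,0.44],"yaw": 0,"jaw": 0},{"delta_pos": [-6.99,-1.1,0.5],"yaw": 0,"jaw": 0}]'

```text
clock: 24.3
eef_pos: [625.0, 23.3, 196.9]
tcp_rot: [3.14, -0.002, 0.083]
contact_force: [2.4, -6.0, 4.2]
opening: 0.244
grasp_force: 49.6
```

```bash
python3 -c "
from h import *
rep()"
```

```text
t 24.3 p [625.   23.3 196.9] rad 50.1 phi -2.486 Fr 2.3 Ft -6.0 Fz 4.2 grip 49.6
```

play_rows --steps '[{"delta_pos": [-0.5,-0.84,0.06],"yaw": 0,"jaw": 0},{"delta_pos": [-0.82,-1.77,0.12],"yaw": 0,"jaw": 0},{"delta_pos": [-0.96,-2.74,0.19],"yaw": 0,"jaw": 0},{"delta_pos": [-0.9,-3.72,0.25],"yaw": 0,"jaw": 0},{"delta_pos": [-0.65,-4.67,0.31],"yaw": 0,"jaw": 0},{"delta_pos": [-0.23,-5.55,0.38],"yaw": 0,"jaw": 0},{"delta_pos": [0.36,-6.33,0.44],"yaw": 0,"jaw": 0},{"delta_pos": [1.1,-6.99,0.5],"yaw": 0,"jaw": 0}]'

```text
clock: 25.1
eef_pos: [629.0, 95.0, 191.7]
tcp_rot: [3.141, 0.001, 0.083]
contact_force: [-2.9, -5.9, 6.5]
opening: 0.244
grasp_force: 50.0
```

```bash
python3 -c "
from h import *
rep()
import numpy as np
phi=-.941-3*np.pi+np.pi  # command phase now (mod 2pi) = -.941-pi
phi=-.941-np.pi
def rows(phi,step):
    k=np.arange(1,9)*step
    return np.round(np.c_[5*np.cos(phi-k)-5*np.cos(phi),-5*np.sin(phi-k)+5*np.sin(phi),k/np.pi],2).tolist()
print(rows(phi,.09)); phi-=.72
for i in range(5): print(i,rows(phi,.05)); phi-=.4
"
```

```text
t 25.1 p [629.   95.  191.7] rad 50.3 phi 2.202 Fr -2.6 Ft -6.0 Fz 6.5 grip 50.0
[[0.38, -0.25, 0.03], [0.77, -0.46, 0.06], [1.18, -0.64, 0.09], [1.61, -0.78, 0.11], [2.05, -0.88, 0.14], [2.5, -0.94, 0.17], [2.95, -0.96, 0.2], [3.4, -0.94, 0.23]]
0 [[0.25, 0.03, 0.02], [0.49, 0.07, 0.03], [0.74, 0.12, 0.05], [0.98, 0.19, 0.06], [1.22, 0.27, 0.08], [1.45, 0.36, 0.1], [1.68, 0.46, 0.11], [1.9, 0.57, 0.13]]
1 [[0.22, 0.12, 0.02], [0.43, 0.26, 0.03], [0.63, 0.4, 0.05], [0.83, 0.56, 0.06], [1.02, 0.72, 0.08], [1.2, 0.89, 0.1], [1.37, 1.07, 0.11], [1.53, 1.26, 0.13]]
2 [[0.15, 0.2, 0.02], [0.29, 0.4, 0.03], [0.43, 0.62, 0.05], [0.55, 0.83, 0.06], [0.66, 1.06, 0.08], [0.76, 1.29, 0.1], [0.84, 1.52, 0.11], [0.92, 1.76, 0.13]]
3 [[0.06, 0.24, 0.02], [0.11, 0.49, 0.03], [0.15, 0.73, 0.05], [0.18, 0.98, 0.06], [0.19, 1.23, 0.08], [0.19, 1.48, 0.1], [0.18, 1.73, 0.11], [0.16, 1.98, 0.13]]
4 [[-0.04, 0.25, 0.02], [-0.08, 0.49, 0.03], [-0.14, 0.74, 0.05], [-0.22, 0.97, 0.06], [-0.3, 1.21, 0.08], [-0.4, 1.44, 0.1], [-0.51, 1.67, 0.11], [-0.62, 1.89, 0.13]]
```

play_rows --steps '[{"delta_pos": [0.38,-0.25,0.03],"yaw": 0,"jaw": 0},{"delta_pos": [0.77,-0.46,0.06],"yaw": 0,"jaw": 0},{"delta_pos": [1.18,-0.64,0.09],"yaw": 0,"jaw": 0},{"delta_pos": [1.61,-0.78,0.11],"yaw": 0,"jaw": 0},{"delta_pos": [2.05,-0.88,0.14],"yaw": 0,"jaw": 0},{"delta_pos": [2.5,-0.94,0.17],"yaw": 0,"jaw": 0},{"delta_pos": [2.95,-0.96,0.2],"yaw": 0,"jaw": 0},{"delta_pos": [3.4,-0.94,0.23],"yaw": 0,"jaw": 0}]'

```text
clock: 25.9
eef_pos: [662.1, 107.1, 189.5]
tcp_rot: [-3.141, 0.001, 0.083]
contact_force: [-6.0, -1.1, 7.9]
opening: 0.24
grasp_force: 50.0
```

```bash
python3 -c "
from h import *
rep()"
```

```text
t 25.9 p [662.1 107.1 189.5] rad 50.1 phi 1.485 Fr -1.1 Ft -6.0 Fz 7.9 grip 50.0
```

play_rows --steps '[{"delta_pos": [0.25,0.03,0.02],"yaw": 0,"jaw": 0},{"delta_pos": [0.49,0.07,0.03],"yaw": 0,"jaw": 0},{"delta_pos": [0.74,0.12,0.05],"yaw": 0,"jaw": 0},{"delta_pos": [0.98,0.19,0.06],"yaw": 0,"jaw": 0},{"delta_pos": [1.22,0.27,0.08],"yaw": 0,"jaw": 0},{"delta_pos": [1.45,0.36,0.1],"yaw": 0,"jaw": 0},{"delta_pos": [1.68,0.46,0.11],"yaw": 0,"jaw": 0},{"delta_pos": [1.9,0.57,0.13],"yaw": 0,"jaw": 0}]'

```text
clock: 26.7
eef_pos: [681.3, 103.2, 188.2]
tcp_rot: [-3.141, 0.001, 0.083]
contact_force: [-6.1, -1.0, 8.3]
opening: 0.244
grasp_force: 50.1
```

```bash
python3 -c "
from h import *
rep()"
```

```text
t 26.7 p [681.3 103.2 188.2] rad 50.1 phi 1.092 Fr -3.3 Ft -5.2 Fz 8.3 grip 50.1
```

play_rows --steps '[{"delta_pos": [0.22,0.12,0.02],"yaw": 0,"jaw": 0},{"delta_pos": [0.43,0.26,0.03],"yaw": 0,"jaw": 0},{"delta_pos": [0.63,0.4,0.05],"yaw": 0,"jaw": 0},{"delta_pos": [0.83,0.56,0.06],"yaw": 0,"jaw": 0},{"delta_pos": [1.02,0.72,0.08],"yaw": 0,"jaw": 0},{"delta_pos": [1.2,0.89,0.1],"yaw": 0,"jaw": 0},{"delta_pos": [1.37,1.07,0.11],"yaw": 0,"jaw": 0},{"delta_pos": [1.53,1.26,0.13],"yaw": 0,"jaw": 0}]'

```text
clock: 27.5
eef_pos: [697.5, 92.2, 186.9]
tcp_rot: [-3.141, 0.001, 0.083]
contact_force: [-7.5, 2.2, 9.0]
opening: 0.241
grasp_force: 50.1
```

```bash
python3 -c "
from h import *
rep()"
```

```text
t 27.5 p [697.5  92.2 186.9] rad 50.0 phi 0.699 Fr -3.8 Ft -6.8 Fz 9.0 grip 50.1
```

play_rows --steps '[{"delta_pos": [0.15,0.2,0.02],"yaw": 0,"jaw": 0},{"delta_pos": [0.29,0.4,0.03],"yaw": 0,"jaw": 0},{"delta_pos": [0.43,0.62,0.05],"yaw": 0,"jaw": 0},{"delta_pos": [0.55,0.83,0.06],"yaw": 0,"jaw": 0},{"delta_pos": [0.66,1.06,0.08],"yaw": 0,"jaw": 0},{"delta_pos": [0.76,1.29,0.1],"yaw": 0,"jaw": 0},{"delta_pos": [0.84,1.52,0.11],"yaw": 0,"jaw": 0},{"delta_pos": [0.92,1.76,0.13],"yaw": 0,"jaw": 0}]'

```text
clock: 28.3
eef_pos: [708.2, 76.0, 185.7]
tcp_rot: [-3.14, 0.001, 0.083]
contact_force: [-6.0, 2.9, 8.6]
opening: 0.244
grasp_force: 50.1
```

```bash
python3 -c "
from h import *
rep()"
```

```text
t 28.3 p [708.2  76.  185.7] rad 49.9 phi 0.307 Fr -4.4 Ft -5.0 Fz 8.6 grip 50.1
```

```bash
python3 -c "
import numpy as np
phi=.2806
def rows(phi,step):
    k=np.arange(1,9)*step
    return np.round(np.c_[5*np.cos(phi-k)-5*np.cos(phi),-5*np.sin(phi-k)+5*np.sin(phi),k/np.pi],2).tolist()
for i in range(5): print(i,rows(phi,.03)); phi-=.24
"
```

```text
0 [[0.04, 0.14, 0.01], [0.07, 0.29, 0.02], [0.11, 0.44, 0.03], [0.13, 0.59, 0.04], [0.15, 0.73, 0.05], [0.17, 0.88, 0.06], [0.18, 1.03, 0.07], [0.19, 1.18, 0.08]]
1 [[0.0, 0.15, 0.01], [0.0, 0.3, 0.02], [-0.0, 0.45, 0.03], [-0.01, 0.6, 0.04], [-0.03, 0.75, 0.05], [-0.04, 0.9, 0.06], [-0.07, 1.05, 0.07], [-0.09, 1.19, 0.08]]
2 [[-0.03, 0.15, 0.01], [-0.07, 0.29, 0.02], [-0.11, 0.44, 0.03], [-0.15, 0.58, 0.04], [-0.2, 0.72, 0.05], [-0.26, 0.86, 0.06], [-0.31, 1.0, 0.07], [-0.38, 1.14, 0.08]]
3 [[-0.07, 0.13, 0.01], [-0.14, 0.27, 0.02], [-0.21, 0.4, 0.03], [-0.29, 0.53, 0.04], [-0.37, 0.65, 0.05], [-0.45, 0.78, 0.06], [-0.54, 0.9, 0.07], [-0.64, 1.01, 0.08]]
4 [[-0.1, 0.12, 0.01], [-0.2, 0.23, 0.02], [-0.3, 0.34, 0.03], [-0.4, 0.44, 0.04], [-0.51, 0.55, 0.05], [-0.63, 0.65, 0.06], [-0.74, 0.74, 0.07], [-0.86, 0.83, 0.08]]
```

play_rows --steps '[{"delta_pos": [0.04,0.14,0.01],"yaw": 0,"jaw": 0},{"delta_pos": [0.07,0.29,0.02],"yaw": 0,"jaw": 0},{"delta_pos": [0.11,0.44,0.03],"yaw": 0,"jaw": 0},{"delta_pos": [0.13,0.59,0.04],"yaw": 0,"jaw": 0},{"delta_pos": [0.15,0.73,0.05],"yaw": 0,"jaw": 0},{"delta_pos": [0.17,0.88,0.06],"yaw": 0,"jaw": 0},{"delta_pos": [0.18,1.03,0.07],"yaw": 0,"jaw": 0},{"delta_pos": [0.19,1.18,0.08],"yaw": 0,"jaw": 0}]'

```text
clock: 29.1
eef_pos: [711.3, 64.7, 184.9]
tcp_rot: [-3.139, 0.0, 0.083]
contact_force: [-5.3, 4.5, 9.4]
opening: 0.246
grasp_force: 50.1
```

```bash
python3 -c "
from h import *
rep()"
```

```text
t 29.1 p [711.3  64.7 184.9] rad 49.9 phi 0.073 Fr -4.6 Ft -5.3 Fz 9.4 grip 50.1
```

Crank is at about 13.99 and still free. I'll continue.

play_rows --steps '[{"delta_pos": [0,0.15,0.01],"yaw": 0,"jaw": 0},{"delta_pos": [0,0.3,0.02],"yaw": 0,"jaw": 0},{"delta_pos": [0,0.45,0.03],"yaw": 0,"jaw": 0},{"delta_pos": [-0.01,0.6,0.04],"yaw": 0,"jaw": 0},{"delta_pos": [-0.03,0.75,0.05],"yaw": 0,"jaw": 0},{"delta_pos": [-0.04,0.9,0.06],"yaw": 0,"jaw": 0},{"delta_pos": [-0.07,1.05,0.07],"yaw": 0,"jaw": 0},{"delta_pos": [-0.09,1.19,0.08],"yaw": 0,"jaw": 0}]'

```text
clock: 29.9
eef_pos: [711.7, 53.1, 184.2]
tcp_rot: [-3.139, -0.001, 0.083]
contact_force: [-3.9, 5.7, 8.8]
opening: 0.242
grasp_force: 50.0
```

```bash
python3 -c "
from h import *
rep()"
```

```text
t 29.9 p [711.7  53.1 184.2] rad 49.9 phi -0.162 Fr -4.3 Ft -5.3 Fz 8.8 grip 50.0
```

play_rows --steps '[{"delta_pos": [-0.03,0.15,0.01],"yaw": 0,"jaw": 0},{"delta_pos": [-0.07,0.29,0.02],"yaw": 0,"jaw": 0},{"delta_pos": [-0.11,0.44,0.03],"yaw": 0,"jaw": 0},{"delta_pos": [-0.15,0.58,0.04],"yaw": 0,"jaw": 0},{"delta_pos": [-0.2,0.72,0.05],"yaw": 0,"jaw": 0},{"delta_pos": [-0.26,0.86,0.06],"yaw": 0,"jaw": 0},{"delta_pos": [-0.31,1.0,0.07],"yaw": 0,"jaw": 0},{"delta_pos": [-0.38,1.14,0.08],"yaw": 0,"jaw": 0}]'

```text
clock: 30.7
eef_pos: [709.4, 41.6, 183.5]
tcp_rot: [-3.139, -0.002, 0.083]
contact_force: [-1.8, 5.7, 6.8]
opening: 0.248
grasp_force: 49.9
```

```bash
python3 -c "
from h import *
rep()"
```

```text
t 30.7 p [709.4  41.6 183.5] rad 49.8 phi -0.398 Fr -3.5 Ft -4.9 Fz 6.8 grip 49.9
```

play_rows --steps '[{"delta_pos": [-0.07,0.13,0.01],"yaw": 0,"jaw": 0},{"delta_pos": [-0.14,0.27,0.02],"yaw": 0,"jaw": 0},{"delta_pos": [-0.21,0.4,0.03],"yaw": 0,"jaw": 0},{"delta_pos": [-0.29,0.53,0.04],"yaw": 0,"jaw": 0},{"delta_pos": [-0.37,0.65,0.05],"yaw": 0,"jaw": 0},{"delta_pos": [-0.45,0.78,0.06],"yaw": 0,"jaw": 0},{"delta_pos": [-0.54,0.9,0.07],"yaw": 0,"jaw": 0},{"delta_pos": [-0.64,1.01,0.08],"yaw": 0,"jaw": 0}]'

```text
clock: 31.5
eef_pos: [704.8, 31.5, 182.9]
tcp_rot: [-3.138, -0.004, 0.083]
contact_force: [3.2, 9.0, 6.1]
opening: 0.243
grasp_force: 49.8
```

```bash
python3 -c "
from h import *
rep()"
```

```text
t 31.5 p [704.8  31.5 182.9] rad 49.9 phi -0.621 Fr -1.8 Ft -9.4 Fz 6.1 grip 49.8
```

Bearing begins: the tangential force rose from about 5.2 N to 9.4 N. One small increment more.

play_rows --steps '[{"delta_pos": [-0.05,0.06,0],"yaw": 0,"jaw": 0},{"delta_pos": [-0.1,0.12,0.01],"yaw": 0,"jaw": 0},{"delta_pos": [-0.15,0.17,0.01],"yaw": 0,"jaw": 0},{"delta_pos": [-0.2,0.23,0.02],"yaw": 0,"jaw": 0},{"delta_pos": [-0.24,0.28,0.02],"yaw": 0,"jaw": 0},{"delta_pos": [-0.29,0.34,0.03],"yaw": 0,"jaw": 0},{"delta_pos": [-0.34,0.39,0.03],"yaw": 0,"jaw": 0},{"delta_pos": [-0.38,0.43,0.04],"yaw": 0,"jaw": 0}]'

```text
clock: 32.3
eef_pos: [701.8, 27.0, 182.5]
tcp_rot: [-3.138, -0.005, 0.083]
contact_force: [4.3, 9.2, 4.2]
opening: 0.247
grasp_force: 49.8
```

```bash
python3 -c "
from h import *
rep()"
```

```text
t 32.3 p [701.8  27.  182.5] rad 49.9 phi -0.728 Fr -2.1 Ft -9.9 Fz 4.2 grip 49.8
```

About 4.7 N above free, so roughly 70–80 N on the pad. Letting go and retreating upward.

play_rows --steps '[{"delta_pos": [0,0,0],"yaw": 0,"jaw": 40},{"delta_pos": [0,0,0],"yaw": 0,"jaw": 70},{"delta_pos": [0,0,0],"yaw": 0,"jaw": 80},{"delta_pos": [0,0,0],"yaw": 0,"jaw": 80},{"delta_pos": [0,0,-1],"yaw": 0,"jaw": 80},{"delta_pos": [0,0,-3],"yaw": 0,"jaw": 80},{"delta_pos": [0,0,-6],"yaw": 0,"jaw": 80},{"delta_pos": [0,0,-9],"yaw": 0,"jaw": 80}]'

```text
clock: 33.1
eef_pos: [699.6, 24.4, 272.9]
tcp_rot: [-3.142, 0.0, 0.083]
contact_force: [0.0, 0.7, -0.1]
opening: 0.8
grasp_force: 0.0
```

play_rows --steps '[{"delta_pos": [0,0,-1.5],"yaw": 0,"jaw": 80},{"delta_pos": [0,0,-3],"yaw": 0,"jaw": 80},{"delta_pos": [0,0,-4],"yaw": 0,"jaw": 80},{"delta_pos": [0,0,-4],"yaw": 0,"jaw": 80},{"delta_pos": [0,0,-4],"yaw": 0,"jaw": 80},{"delta_pos": [0,0,-4],"yaw": 0,"jaw": 80},{"delta_pos": [0,0,-4],"yaw": 0,"jaw": 80},{"delta_pos": [0,0,-4],"yaw": 0,"jaw": 80}]'

```text
clock: 33.9
eef_pos: [699.6, 24.5, 310.7]
tcp_rot: [-3.142, 0.001, 0.083]
contact_force: [-0.1, 0.8, -0.1]
opening: 0.8
grasp_force: 0.0
```

```bash
python3 -c "
from h import *
rep();print(r.sign_off())"
```

```text
t 33.9 p [699.6  24.5 310.7] rad 49.7 phi -0.795 Fr -0.6 Ft -0.6 Fz -0.1 grip 0.0
the job is handed in; nothing more can be done
None
```

I pushed the pad home square against the stop, wound the platen down in one grip to an estimated 70–80 N, let go and handed in at 33.9 s; no verdict came back, and one early push jammed with about 56 N at the wrist, so the 40 N pad-dent limit may have been exceeded.

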